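# Lock the relay in, align the fastener and hold the cover shut

## Robot

A 6-joint arm with a two-finger parallel gripper is mounted at the origin on the work surface. World frame = base frame: x ahead of the robot, y to its left, z up, the work surface at z = 0. Lengths are in mm, angles in rad, forces in N, time in s.
With the tool pointing down it reaches from about 350 to 975 mm from the base axis. Payload 7.1 kg.
Tool frame: the origin (TCP) lies midway between the tips of the shut fingers; the grasp point (between the pads) lies ctrl.tcp_to_grasp behind it (ctrl.tcp_to_grasp is the distance from the TCP to the grasp point, in mm); z points along the fingers, y is the direction in which the jaws open and shut (so a half turn about z gives the same grasp; the last joint's range is limited). The gripper opens to 88 mm and grips with 3 to 60 N. Pads are 20 mm wide; open, the fingers measure 115 mm over their backs; the gripper's body (75 mm by 178 mm) begins 61 mm behind the grasp point.
Start: joints at [-1.318, 0.423, 1.63, -0, 1.089, -0.019], TCP at [167.81, -602.034, 222.675] pointing down, gripper open.
Joint ranges: [-3, 3], [-0.9, 2.11], [0.09, 2.58], [-1.31, 4.45], [0.11, 2.69], [-2.54, 2.54]. Speed limits (rad/s): [2.39, 2.39, 3.01, 3.14, 3.14, 3.14].

## Interface

Orientations are given as a rotation vector (axis times angle).
In Python, from workcell import ctrl gives the robot as it stands.
- The arm moves only by the tool play_rows, never from a script. Its argument "increments" is text: rows parted by semicolons, each of 5 numbers parted by spaces: the opening, from 0 (shut) to 1 (fully open), then the shift along the world's x, y, z in m, then the turn about the world's z in degrees. A call has 1 to 20 rows; each row shifts and turns the commanded pose from where the row before left it; what a row does not reach is not made up. A row lasts 1/10 s, in which the tool goes at most 50 mm and 8.59 degrees, less where a joint would pass 70% of its speed; a pose out of reach is approached as far as the arm can. A call is refused whole if a number of a shift passes 0.05 or a number of a turn 8.59, either way. A call with a gripper value outside its range is refused whole. The fingers move at their own pace and stop on an object; the grip force is fixed at half the most. Time passes only in rows, so rows that do not move let the fingers close. It gives the time, the measured TCP pose, the force and the opening at its end, in the units of the state.
- ctrl.get_obs(): the state, without advancing time (a new reading comes with each control period).
- ctrl.get_image(name): name is "side" or "top"; returns a dict with "img" (420x560x3 uint8, red, green, blue), "range_z" (420x560 float32, mm along the optical axis (not along the pixel's ray), 0 where there is no reading), "vertical_fov" (degrees; the focal length in pixels is half the picture's height over the tangent of half this angle, whatever the lens; pixels are square), "cx", "cy" (the principal point, pixels), "k1" (the pictures are not rectified: a ray, as slopes to the right and down, at radius r is drawn at 1 + k1 r^2 times it, then the intrinsics apply), "origin" and "attitude" of the camera in the world. Camera axes: x right, y down, z forward; pixel columns grow to the right and rows downward; lengths in mm; the calibration is good to about 2 mm. A picture is of the moment at which its call begins.
- ctrl.close_job(): hands the job in, once; it reports no verdict.
The state is a dict: "t": time; "qpos": joint angles; "qvel": joint speeds; "joint_torque": joint torques, N m; "ee_pos": TCP position; "orientation": TCP orientation; "ft_force": force on the tool from outside, world axes, zero at the start; "moment": the same for the moment, N m; "width": finger opening in mm.
Only numpy, scipy, OpenCV 4.12 (cv2) and the standard library are available. Lean on these libraries where they do the work, as an engineer would, in place of code of your own. Each camera call takes 0.05 s, during which the arm holds its last target. There are 200 camera calls.

## Task

Finish this training control board: stand the loose grey relay fully home in the pocket of the black socket and swing the socket's steel locking lever shut over it. Next, with the terminal box's cover still standing up on its springs, turn the cover's winged quarter-turn fastener until its slot lines up with the two ribs on the cover, then press the cover down flush on its frame and finish while holding it there: the cover springs up if let go. Leave the other things on the bench where they are.

Things in the scene. Friction and masses are not known exactly. Their poses are not given: they have to be found in the camera images.
- relay: The loose relay: upright block, 30 (x) x 40 (y) x 54 (z) mm, about 90 g, grey case with a black foot, standing on the mounting plate. Origin at the centre of its underside, z up. It fits the pocket either way round (half turn).
- plate: Fixed white perforated steel mounting plate, 460 (x) x 700 (y) x 10 mm, that carries the relay, the socket and the terminal box. Origin at the centre of its underside.
- socket: Fixed black relay socket: block 60 (x) x 70 (y) x 30 (z) mm, an ear on its +y side with the lever's steel post, a foot 84 (x) x 50 (y) x 10 mm. Origin: centre of its underside, below the pocket's middle, z up. Pocket 34 (x) x 44 (y) mm, 14 deep, open upward, chamfered; the relay's x axis goes along the socket's x (either way). It stands left or right on the plate, the terminal box opposite.
- socket_seat (a point): Centre of the pocket's floor, 16 mm above the socket's origin; a seated relay's origin is here, its top then 40 mm above the block's top.
- lever (a joint): Steel locking lever about its vertical axis, rad: 0 = shut (arm over the relay's middle, along the socket's -y), growing clockwise from above as it opens; 1.571 = along the socket's -x; stops at 0 and 2.0. Starts at 1.35 to 1.9, stays where left, moves with about 1 N at the peg. The level arm passes 3 mm above a seated relay's top; a relay not fully home blocks it.
- lever_axis (a point): Point on the lever's vertical axis at the top face of its arm, 79 mm above the socket's underside (46 mm from the pocket's centre along the socket's +y).
- lever_peg (a point): Centre of the top of the lever's upright black peg: 12 mm in diameter, standing 26 mm above the arm's top face, 80 mm from the axis at the arm's end. The arm is 14 mm wide and 6 mm thick. The peg can be pinched from above or pushed.
- box: The fixed grey terminal box on the mounting plate: frame 130 (x) x 110 (y) x 46 (z) mm, two mounting ears 15 mm out along x. Origin at the centre of its underside, z up; the cover has the same outline and axes.
- cover (a joint): How far the cover (grey plate 130 x 110 x 6 mm) is pressed down, m: 0 = up on its spring gasket, underside 7 mm above the frame's rim; 0.007 = flush on the frame (a stop). It moves only straight up and down, starts to move at about 4 N of push, needs about 10 N fully down and springs up when let go. It can be pushed anywhere, also through the fastener.
- box_rim (a point): Centre of the frame's rim plane, 46 mm above the box's origin.
- fastener (a joint): Steel quarter-turn fastener at the cover's centre, rad: 0 = its wing (and the dark slot along the wing's top) along the box's y axis; growing clockwise from above; 1.571 = wing and slot along the box's x axis, in line with the two dark ribs on the cover: aligned. Starts at 0.15 to 0.65; turns on past alignment to 2.4, so stop there. About 0.06 N m of friction; stays where left.
- fastener_top (a point): Centre of the top of the fastener's wing, on its axis; goes down with the cover. The wing is a bar 36 mm long, 11 mm wide and 24 mm tall on a round collar 42 mm in diameter and 5 mm high on the cover's top face (wing top 29 mm above that face).
- contactor: a bystander: black block with a white top part, 50 x 46 x 72 mm; origin at the centre of its underside
- breaker: a bystander: slim white stepped block with a black toggle, 75 x 22 x 82 mm; origin at the centre of its underside
- terminal_strip: a bystander: low white terminal strip, 30 x 110 x 20 mm; origin at the centre of its underside
- multimeter: a bystander: orange hand-held meter lying flat, 165 x 80 x 44 mm; origin at the centre of its underside
- parts_bin: a bystander: open blue plastic bin, 150 x 110 x 55 mm; origin at the centre of its underside
- screwdriver: a bystander: screwdriver lying on the table; origin under its middle
- pliers: a bystander: pliers with red grips lying on the table, 180 x 56 x 16 mm; origin at the pivot, on the table
Not all that is in view belongs to the job. There is more than one size of the relay; the job needs the smallest.

How it is judged:
By the outcome, as a careful person would: the job done as asked, in the order asked, and still so for the second after the job is handed in, while the arm keeps its last pose, push and grip.
It also fails if it takes over 61 s, if anything falls off the work surface, if the arm or the gripper's body presses on something with over 40 N, if the wrist force passes 120 N, or if a joint passes its speed limit or range.

## Working session

There is one attempt and no reset: what is moved stays moved. The work goes in short steps, Python scripts to look and compute and a tool call to move; the robot and the scene stay as the last step left them, time stands still between calls to the robot, and variables do not carry over. Pictures are saved under pics/ and viewed, on a budget of 10 in all, crops included, one or two more only if the job needs it, and the job is handed in when it is done.

Besides the shell and the picture viewer there is one more tool, called as a command line: name --argument value ..., lists and objects as JSON in quotes. play_rows: Moves the arm, as the interface text tells. Its arguments: {"type":"object","properties":{"increments":{"type":"string"}},"required":["increments"]}

```bash
mkdir -p pics; cat > h.py <<'E'
import numpy as np, cv2
from workcell import ctrl
from scipy.spatial.transform import Rotation as R
def grab(n):
    d=ctrl.get_image(n); np.savez(''+n+'.npz',**{k:np.array(v) for k,v in d.items()}); return d
def load(n): return dict(np.load(''+n+'.npz'))
def att(d):
    a=np.array(d['attitude'],float); return a if a.shape==(3,3) else R.from_rotvec(a).as_matrix()
def cloud(d):
    h,w=d['range_z'].shape; f=h/2/np.tan(np.radians(float(d['vertical_fov']))/2)
    K=np.array([[f,0,float(d['cx'])],[0,f,float(d['cy'])],[0,0,1]])
    u,v=np.meshgrid(np.arange(w),np.arange(h))
    p=np.stack([u,v],-1).reshape(-1,1,2).astype(float)
    s=cv2.undistortPoints(p,K,np.array([float(d['k1']),0,0,0])).reshape(h,w,2)
    z=d['range_z'][...,None].astype(float)
    P=np.concatenate([s*z,z],-1)@att(d).T+np.array(d['origin'],float)
    P[d['range_z']<=0]=np.nan
    return P
def save(n,img,sc=1):
    cv2.imwrite('pics/'+n,cv2.resize(img[...,::-1],None,fx=sc,fy=sc,interpolation=cv2.INTER_CUBIC))
E
python3 - <<'E'
from h import *
for n in('top','side'):
    d=grab(n); print(n,d['origin'],d['attitude'],d['vertical_fov'],d['k1'],d['cx'],d['cy']); save(n+'0.png',d['img'],1.4)
o=ctrl.get_obs(); print(o, ctrl.tcp_to_grasp)
E
```

```text
top [ 2.87083958e+02 -1.40093593e+00  1.53780545e+03] [-2.1511218   2.14921467 -0.18433978] 46.7137765086422 -0.15360310290689674 277.8371354457659 216.02089885365214
side [ 484.14710306  760.55681771 1077.02849248] [ 0.02654931  2.95405045 -1.03683633] 48.903404701125815 -0.016481376423159926 280.55113939416316 212.77550730434035
{'t': 0.1, 'qpos': array([-1.31798124e+00,  4.23772960e-01,  1.63058854e+00,  1.11928625e-05,
        1.08860969e+00, -1.89776564e-02]), 'qvel': array([ 0.00176844, -0.0005804 , -0.00376557, -0.00144249,  0.00080171,
        0.00122081]), 'joint_torque': array([-6.02950568e-04, -5.45614457e+01, -2.74324554e+01,  6.43958920e-02,
        1.88188726e-02, -2.66762748e-05]), 'ee_pos': array([ 167.70405817, -601.56599331,  221.98393996]), 'orientation': array([-3.11127153e+00, -4.25424444e-01,  2.37030301e-04]), 'ft_force': array([-0.67172216, -0.38852266,  0.37757154]), 'moment': array([ 0.00412533, -0.05227506,  0.04330572]), 'width': 87.8764576912924} 18.700000000000003
```

View pics/top0.png

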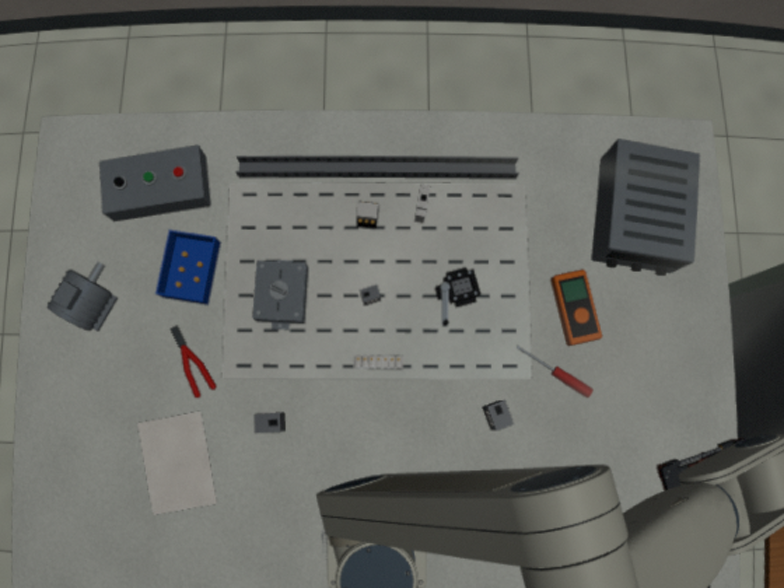

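View pics/side0.png

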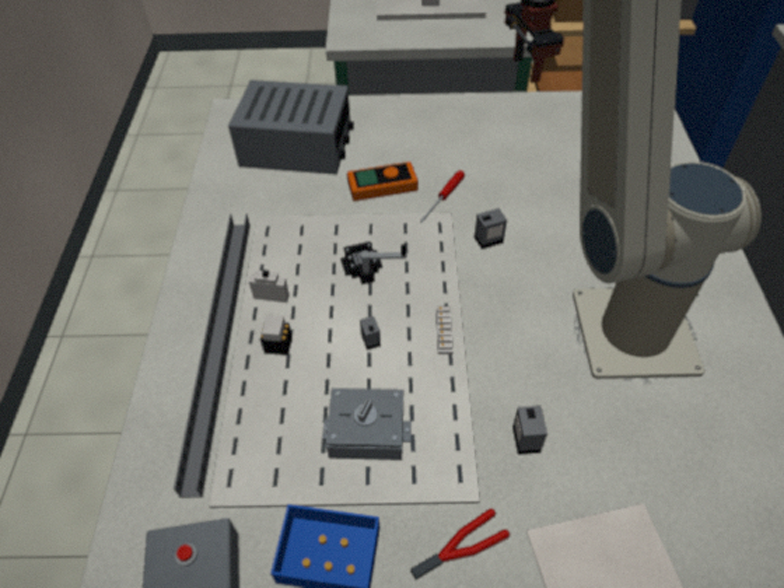

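The top picture (1.4x) shows three grey blocks that could be the relay. The block on the plate is at (371,295), and the two bigger ones on the table are at (270,422) and (498,415). By the description it is the one on the plate. The socket is at (462,286) with its lever peg near (445,320), and the box is at (280,291).

```bash
python3 - <<'E'
from h import *
for n in('top','side'):
    d=load(n); P=cloud(d); Z=P[...,2]
    def at(u,v): 
        return P[int(v/1.4)-2:int(v/1.4)+3,int(u/1.4)-2:int(u/1.4)+3].reshape(-1,3)
    pts={'top':dict(relay=(371,295),b=(270,422),c=(498,415),sock=(462,286),box=(262,300),wing=(280,291),plate=(330,280),table=(400,420),peg=(445,321)),
         'side':dict(relay=(370,326),b=(530,412),c=(490,218),sock=(360,258),box=(345,425),wing=(366,409),plate=(310,360),table=(480,300),peg=(404,249))}[n]
    for k,p in pts.items(): print(n,k,np.round(np.nanmedian(at(*p),0)))
    def rect(name,c,rad,z0,z1):
        m=(np.hypot(P[...,0]-c[0],P[...,1]-c[1])<rad)&(Z>z0)&(Z<z1)
        q=P[m][:,:2].astype(np.float32)
        if len(q)<5: print(name,'few');return
        print(n,name,len(q),'med',np.round(np.median(P[m],0),1),[np.round(x,1) for x in cv2.minAreaRect(q)])
    ce={k:np.nanmedian(at(*p),0) for k,p in pts.items()}
    rect('relaytop',ce['relay'],40,52,75); rect('b',ce['b'],50,45,100); rect('c',ce['c'],50,45,100)
    rect('socktop',ce['sock'],70,33,48); rect('cover',ce['wing'],100,60,76);rect('wing',ce['wing'],40,88,110)
    rect('lever',ce['sock'],120,80,100);rect('peg',ce['sock'],140,101,125)
d=load('top')
a=cv2.resize(d['img'][170:250,165:245],(400,400),interpolation=3); b=cv2.resize(d['img'][170:250,250:350],(500,400),interpolation=3)
im=np.hstack([a,b]); cv2.imwrite('pics/c1.png',cv2.resize(im[...,::-1],(790,351)))
E
```

```text
top relay [533.  11.  63.]
top b [256. 228.  75.]
top c [ 270. -260.   75.]
top sock [ 559. -195.   26.]
top box [519. 250.  69.]
top wing [536. 207.  96.]
top plate [574. 107.  11.]
top table [258. -52.   0.]
top peg [ 469. -143.   93.]
top relaytop 135 med [533.1  14.2  62.9] [array([534. ,  14.8]), array([30.2, 40.5]), np.float64(19.9)]
top b 289 med [252.7 231.2  74.4] [array([252.4, 232.8]), array([41.9, 57.7]), np.float64(0.8)]
top c 293 med [ 270.1 -263.2   75. ] [array([ 268.8, -266.1]), array([57.2, 44.2]), np.float64(20.4)]
top socktop 283 med [ 553.1 -189.8   39.6] [array([ 554. , -180.3]), array([60.4, 94.7]), np.float64(14.9)]
top cover 1359 med [538.6 213.5  68.6] [array([541.3, 214.2]), array([109.8, 128.9]), np.float64(86.3)]
top wing 48 med [539.3 212.8  95.8] [array([539.6, 212.5]), array([35.8, 10.9]), np.float64(64.9)]
top lever 145 med [ 513.6 -146.2   88.8] [array([ 506.4, -147.7]), array([95.5, 18.7]), np.float64(1.6)]
top peg 17 med [ 465.  -145.9  113.3] [array([ 504.8, -148.8]), array([12.2, 92. ]), np.float64(86.6)]
side relay [536.  14.  64.]
side b [257. 
[... 334 characters left out ...]
39.7  74.5] [array([254.4, 233.1]), array([43.7, 58.7]), np.float64(2.7)]
side c 323 med [ 272.4 -255.8   73.9] [array([ 271.4, -264.7]), array([57.8, 49. ]), np.float64(23.1)]
side socktop 281 med [ 559.5 -176.2   40. ] [array([ 556.8, -180.1]), array([60.5, 98.7]), np.float64(15.1)]
side cover 2047 med [541.7 220.3  69.2] [array([542.2, 214.5]), array([113.2, 130.3]), np.float64(87.6)]
side wing 80 med [542.  216.2  96.5] [array([542.4, 214.9]), array([35.8, 11.3]), np.float64(63.5)]
side lever 168 med [ 510.4 -144.4   89.2] [array([ 508.9, -148.2]), array([95.8, 21.7]), np.float64(0.3)]
side peg 24 med [ 466.9 -144.3  111.8] [array([ 468.2, -146.5]), array([13.2,  8.6]), np.float64(88.6)]
```

View pics/c1.png

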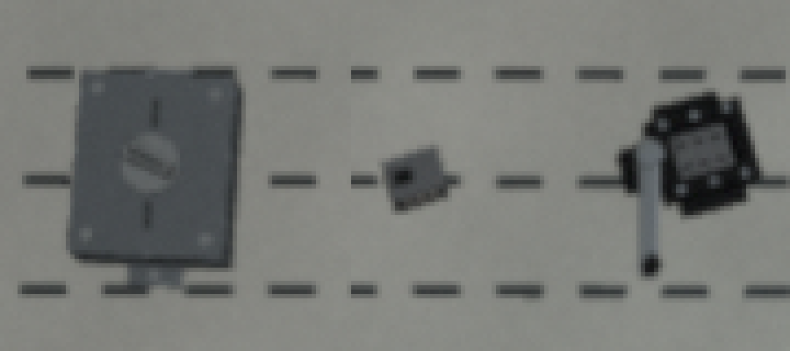

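The crop confirms it: the relay is at (415,180) and measures 30x40 mm with its top 54 mm above the plate, so it is the smallest. The box is at (155,165) with its wing turned off the ribs. The socket is at (700,150) and the lever points down the image, about 1.8 rad open. Next I move above the relay.

play_rows --increments "1 .0184 .0308 -.0045 4.68;1 .0184 .0308 -.0045 4.68;1 .0184 .0308 -.0045 4.68;1 .0184 .0308 -.0045 4.68;1 .0184 .0308 -.0045 4.68;1 .0184 .0308 -.0045 4.68;1 .0184 .0308 -.0045 4.68;1 .0184 .0308 -.0045 4.68;1 .0184 .0308 -.0045 4.68;1 .0184 .0308 -.0045 4.68;1 .0184 .0308 -.0045 4.68;1 .0184 .0308 -.0045 4.68;1 .0184 .0308 -.0045 4.68;1 .0184 .0308 -.0045 4.68;1 .0184 .0308 -.0045 4.68;1 .0184 .0308 -.0045 4.68;1 .0184 .0308 -.0045 4.68;1 .0184 .0308 -.0045 4.68;1 .0184 .0308 -.0045 4.68;1 .0184 .0308 -.0045 4.68"

```text
t: 2.1
ee_pos: [536.2, 15.4, 132.2]
orientation: [-1.816, -2.563, 0.001]
ft_force: [0.8, 0.2, -0.1]
width: 87.7
```

```bash
cat >> h.py <<'E'
def tool():
    o=ctrl.get_obs(); M=R.from_rotvec(o['orientation']).as_matrix()
    print('t',round(o['t'],2),'tcp',np.round(o['ee_pos'],1),'jaw',round(np.degrees(np.arctan2(M[1,1],M[0,1])),1),'z',np.round(M[:,2],3),'F',np.round(o['ft_force'],1),'w',round(o['width'],1),'q6',round(o['qpos'][5],2))
E
python3 -c "
from h import *
tool()"
```

```text
t 2.1 tcp [536.2  15.4 132.2] jaw 19.4 z [-0.001 -0.    -1.   ] F [ 0.8  0.2 -0.1] w 87.7 q6 -0.33
```

play_rows --increments "1 0 0 -.02 0;1 0 0 -.02 0;1 0 0 -.02 0;1 0 0 -.02 0;1 0 0 -.015 0;1 0 0 -.006 0;1 0 0 0 0;0 0 0 0 0;0 0 0 0 0;0 0 0 0 0;0 0 0 0 0;0 0 0 0 0;0 0 0 0 0;0 0 0 0 0"

```text
t: 3.5
ee_pos: [535.8, 14.0, 31.7]
orientation: [1.82, 2.56, 0.0]
ft_force: [0.2, 0.4, -0.0]
width: 35.4
```

play_rows --increments "0 0 0 0 0;0 0 0 0 0;0 0 0 0 0;0 0 0 .01 0;0 0 0 .03 0;0 0 0 .03 0;0 0 0 .03 0;0 0 0 .01 0"

```text
t: 4.3
ee_pos: [537.4, 14.0, 144.9]
orientation: [1.818, 2.557, 0.004]
ft_force: [0.2, 0.8, -1.3]
width: 29.6
```

```bash
python3 - <<'E'
from h import *
tool()
for n in('top','side'):
    d=grab(n); P=cloud(d); Z=P[...,2]
    m=(np.hypot(P[...,0]-558,P[...,1]+193)<45)&(Z>22)&(Z<32)
    # restrict to inside block: pocket floor
    c=np.array([558.8,-193]); ex=np.array([.966,.259]); ey=np.array([-.259,.966])
    q=(P[...,:2]-c); a=q@ex; b=q@ey
    m=(abs(a)<24)&(abs(b)<29)&(Z>22)&(Z<31)
    print(n,'floor',m.sum(),cv2.minAreaRect(P[m][:,:2].astype(np.float32)))
    m=(abs(a)<50)&(b>-50)&(b<33)&(Z>36)&(Z<44)
    print(n,'block',m.sum(),cv2.minAreaRect(P[m][:,:2].astype(np.float32)), a[m].min(),a[m].max(),b[m].min())
E
```

```text
t 4.3 tcp [537.4  14.  144.9] jaw 19.2 z [ 0.005  0.    -1.   ] F [ 0.2  0.8 -1.3] w 29.6 q6 -0.33
top floor 121 ((559.498291015625, -194.83447265625), (32.57707977294922, 47.12800598144531), 13.301491737365723)
top block 182 ((557.077392578125, -193.93719482421875), (60.14148712158203, 65.54612731933594), 16.138748168945312) -31.803196010380507 28.00332749318254 -33.572854111908235
side floor 0 ((0.0, 0.0), (0.0, 0.0), 0.0)
side block 3 ((595.0377197265625, -217.35296630859375), (1.7769585847854614, 6.6195878982543945), 73.89119720458984) 25.40513371052321 31.07293171009619 -35.38195814005407
```

play_rows --increments "0 .0023 -.02 0 -.4;0 .0023 -.021 0 -.4;0 .0023 -.021 0 -.4;0 .0023 -.021 0 -.4;0 .0023 -.021 0 -.4;0 .0023 -.021 0 -.4;0 .0023 -.021 0 -.4;0 .0023 -.021 0 -.4;0 .0023 -.021 0 -.4;0 .002 -.02 0 -.4;0 0 0 0 0;0 0 0 0 0;0 0 0 0 0"

```text
t: 5.7
ee_pos: [557.8, -193.1, 140.7]
orientation: [-1.907, -2.494, 0.001]
ft_force: [0.8, 0.0, -0.0]
width: 30.1
```

```bash
python3 - <<'E'
from h import *
tool()
for n in('top','side'):
    d=grab(n); P=cloud(d); Z=P[...,2]
    save(n+'1.png',d['img'][150:260,250:370] if n=='top' else d['img'][130:240,200:320],5)
    q=P[...,:2]-np.array([558.5,-193.5]); 
    m=(np.hypot(q[...,0],q[...,1])<60)&(Z>130)&(Z<200)
    print(n,np.histogram(Z[m],bins=range(130,205,5)))
E
```

```text
t 5.7 tcp [ 557.8 -193.1  140.7] jaw 15.2 z [-0.002  0.001 -1.   ] F [ 0.8  0.  -0. ] w 30.1 q6 -0.62
top (array([0, 0, 0, 0, 0, 0, 0, 0, 0, 0, 0, 0, 0, 0]), array([130, 135, 140, 145, 150, 155, 160, 165, 170, 175, 180, 185, 190,
       195, 200]))
side (array([17, 15, 12, 22, 23, 22, 26, 27, 82, 37, 11, 17, 15, 14]), array([130, 135, 140, 145, 150, 155, 160, 165, 170, 175, 180, 185, 190,
       195, 200]))
```

View pics/side1.png

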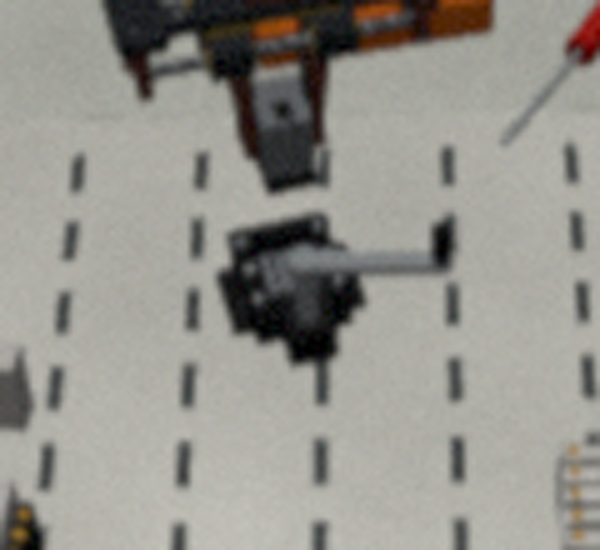

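```bash
python3 - <<'E'
from h import *
d=load('side'); P=cloud(d); Z=P[...,2]
c=np.array([557.8,-193.1]); t=np.radians(15.2); ex=np.array([np.cos(t),np.sin(t)]); ey=np.array([-ex[1],ex[0]])
q=P[...,:2]-c; a=q@ex; b=q@ey
m=(abs(a)<11)&(abs(b)<30)&(Z>125)&(Z<165); print('+y face b',np.percentile(b[m],[5,25,50,75,95]),np.polyfit(a[m],b[m],1))
m=(abs(a)<14)&(abs(b)<30)&(Z>168)&(Z<177); print('top',m.sum(),np.median(Z[m]),np.percentile(b[m],[1,99]),cv2.minAreaRect(P[m][:,:2].astype(np.float32)))
# initial images, socket in both cameras: block edges relative to c
E
python3 - <<'E'
from h import *
# re-measure socket top from fresh top image? occluded; use the side view edges
d=load('side'); P=cloud(d); Z=P[...,2]
c=np.array([557.8,-193.1]); t=np.radians(15.2); ex=np.array([np.cos(t),np.sin(t)]); ey=np.array([-ex[1],ex[0]])
q=P[...,:2]-c; a=q@ex; b=q@ey
m=(abs(a)<50)&(b>-60)&(b<80)&(Z>36)&(Z<44); print('block side: a',np.percentile(a[m],[.5,2,98,99.5]),'b',np.percentile(b[m],[.5,2,98,99.5]))
E
```

```text
+y face b [15.55118755 17.56698463 18.99247649 20.51973762 21.91162304] [-0.04665361 18.92850635]
top 99 173.00956077189232 [-18.28427498  22.22192819] ((557.0072021484375, -191.37657165527344), (26.61866569519043, 44.35586166381836), 15.349651336669922)
block side: a [-27.98535934 -26.84910862  31.54488183  32.0574209 ] b [-36.33594728 -34.22596411  58.31542528  60.58361914]
```

play_rows --increments "0 .0005 0 -.015 0;0 0 0 -.02 0;0 0 0 -.02 0;0 0 0 -.015 0;0 0 0 -.005 0;0 0 0 -.002 0;0 0 0 -.002 0;0 0 0 -.002 0;0 0 0 -.002 0;0 0 0 0 0"

```text
t: 6.8
ee_pos: [559.1, -194.1, 58.9]
orientation: [1.908, 2.495, 0.0]
ft_force: [-0.9, 1.3, -1.6]
width: 30.2
```

play_rows --increments "0 0 0 -.002 0;0 0 0 -.002 0;0 0 0 -.002 0;0 0 0 -.002 0;0 0 0 0 0"

```text
t: 7.3
ee_pos: [558.8, -194.0, 50.3]
orientation: [-1.908, -2.495, 0.0]
ft_force: [0.1, 0.7, -1.0]
width: 30.0
```

play_rows --increments "0 0 0 -.002 0;0 0 0 -.0015 0;0 0 0 -.001 0;0 0 0 -.001 0;0 0 0 0 0"

```text
t: 7.8
ee_pos: [559.1, -194.1, 47.7]
orientation: [1.909, 2.495, -0.0]
ft_force: [-7.7, 3.2, 24.9]
width: 30.1
```

play_rows --increments ".6 0 0 0 0;.6 0 0 0 0;.6 0 0 0 0;.6 0 0 0 0;.6 0 0 .01 0;.6 0 0 .02 0;.6 0 0 .03 0;.6 0 0 .03 0;.6 0 0 .02 0;.6 0 0 0 0;.6 0 0 0 0"

```text
t: 8.9
ee_pos: [559.0, -194.0, 155.4]
orientation: [1.908, 2.495, 0.0]
ft_force: [-0.4, -0.5, -0.8]
width: 53.0
```

```bash
python3 - <<'E'
from h import *
tool()
for n in('top','side'):
    d=grab(n); P=cloud(d); Z=P[...,2]
    q=P[...,:2]-np.array([559,-194])
    m=(np.hypot(q[...,0],q[...,1])<28)&(Z>60)&(Z<88)
    if m.sum()>4: print(n,'relay',m.sum(),np.percentile(Z[m],[10,50,90]),cv2.minAreaRect(P[m&(Z>75)][:,:2].astype(np.float32)))
    m=(np.hypot(P[...,0]-467,P[...,1]+146)<25)&(Z>100)&(Z<125)
    if m.sum()>2: print(n,'peg',m.sum(),P[m].mean(0),Z[m].max(),cv2.minAreaRect(P[m][:,:2].astype(np.float32)))
d=load('side'); save('side2.png',d['img'][130:240,200:320],5)
E
```

```text
t 8.9 tcp [ 559.  -194.   155.4] jaw 15.2 z [ 0.001 -0.    -1.   ] F [-0.4 -0.5 -0.8] w 53.0 q6 -0.62
side relay 137 [70.69643555 79.15963959 82.60550591] ((559.2349243164062, -194.65284729003906), (30.35226821899414, 44.8332633972168), 14.121808052062988)
side peg 23 [ 467.69230552 -144.74709802  110.14924728] 118.76508539049803 ((468.20269775390625, -146.94801330566406), (14.097161293029785, 8.596726417541504), 88.66010284423828)
```

View pics/side2.png

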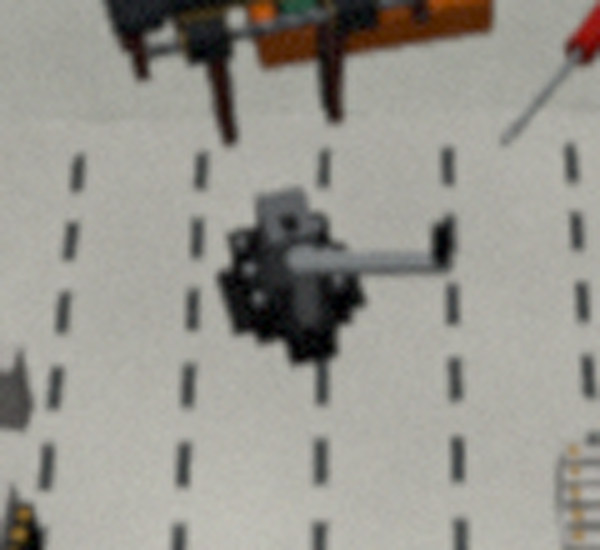

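play_rows --increments ".5 -.0071 .0036 0 -8.25;.5 -.0071 .0036 0 -8.25;.5 -.0071 .0036 0 -8.25;.5 -.0071 .0036 0 -8.25;.5 -.0071 .0036 0 -8.25;.5 -.0071 .0036 0 -8.25;.5 -.0071 .0036 0 -8.25;.5 -.0071 .0036 0 -8.25;.5 -.0071 .0036 0 -8.25;.5 -.0071 .0036 0 -8.25;.5 -.0071 .0036 0 -8.25;.5 -.0071 .0036 0 -8.25;.5 -.0068 .004 0 -8.25;.5 0 0 -.02 0;.5 0 0 -.02 0;.5 0 0 -.015 0;.5 0 0 -.007 0;.5 0 0 0 0"

```text
t: 10.8
ee_pos: [465.9, -146.4, 91.6]
orientation: [-3.14, 0.057, 0.005]
ft_force: [-0.6, -0.4, 0.0]
width: 43.2
```

play_rows --increments "0 0 0 0 0;0 0 0 0 0;0 0 0 0 0;0 0 0 0 0;0 0 0 0 0;0 0 0 0 0;0 0 0 0 0;0 0 0 0 0"

```text
t: 11.6
ee_pos: [467.2, -146.9, 93.5]
orientation: [3.141, -0.057, 0.001]
ft_force: [-0.6, 0.4, 4.3]
width: 11.1
```

```bash
python3 - <<'E'
from h import *
tool()
ax=np.array([546.9,-149.6]); th=178
p=ax+80*np.array([np.cos(np.radians(th)),np.sin(np.radians(th))]); print(p)
n=20;out=[]
for k in range(1,n+1):
    t=np.radians(178+107.2*k/n); q=ax+80*np.array([np.cos(t),np.sin(t)]); out.append('0 %.4f %.4f 0 5.36'%tuple((q-p)/1000)); p=q
print(';'.join(out)); print(p)
E
```

```text
t 11.6 tcp [ 467.2 -146.9   93.5] jaw -92.1 z [ 0.001 -0.    -1.   ] F [-0.6  0.4  4.3] w 11.1 q6 1.28
[ 466.94873384 -146.80804026]
0 0.0001 -0.0075 0 5.36;0 0.0008 -0.0074 0 5.36;0 0.0015 -0.0073 0 5.36;0 0.0022 -0.0072 0 5.36;0 0.0028 -0.0069 0 5.36;0 0.0035 -0.0066 0 5.36;0 0.0041 -0.0063 0 5.36;0 0.0046 -0.0059 0 5.36;0 0.0052 -0.0054 0 5.36;0 0.0056 -0.0049 0 5.36;0 0.0061 -0.0044 0 5.36;0 0.0065 -0.0038 0 5.36;0 0.0068 -0.0032 0 5.36;0 0.0070 -0.0025 0 5.36;0 0.0073 -0.0018 0 5.36;0 0.0074 -0.0012 0 5.36;0 0.0075 -0.0005 0 5.36;0 0.0075 0.0002 0 5.36;0 0.0074 0.0009 0 5.36;0 0.0073 0.0016 0 5.36
[ 567.87513429 -226.80131956]
```

play_rows --increments "0 0.0001 -0.0075 .0015 5.36;0 0.0008 -0.0074 0 5.36;0 0.0015 -0.0073 0 5.36;0 0.0022 -0.0072 0 5.36;0 0.0028 -0.0069 0 5.36;0 0.0035 -0.0066 0 5.36;0 0.0041 -0.0063 0 5.36;0 0.0046 -0.0059 0 5.36;0 0.0052 -0.0054 0 5.36;0 0.0056 -0.0049 0 5.36"

```text
t: 12.6
ee_pos: [498.6, -210.8, 93.8]
orientation: [-2.826, -1.368, -0.004]
ft_force: [9.8, 10.8, -8.5]
width: 11.4
```

```bash
python3 -c "
from h import *
tool()"
```

```text
t 12.6 tcp [ 498.6 -210.8   93.8] jaw -38.3 z [ 0.001  0.002 -1.   ] F [ 9.8 10.8 -8.5] w 11.4 q6 0.24
```

play_rows --increments "0 0.0071 -0.0034 0 5.36;0 0.0065 -0.0038 0 5.36;0 0.0068 -0.0032 0 5.36;0 0.0070 -0.0025 0 5.36;0 0.0073 -0.0018 0 5.36;0 0.0074 -0.0012 0 5.36;0 0.0075 -0.0005 0 5.36;0 0.0075 0.0002 0 5.36;0 0.0074 0.0009 0 5.36;0 0.0073 0.0016 0 5.36;0 0 0 0 0"

```text
t: 13.7
ee_pos: [568.6, -224.3, 93.7]
orientation: [-1.904, -2.494, -0.001]
ft_force: [-0.3, 6.0, -1.1]
width: 11.5
```

```bash
python3 -c "
from h import *
tool()"
```

```text
t 13.7 tcp [ 568.6 -224.3   93.7] jaw 15.3 z [-0.003  0.003 -1.   ] F [-0.3  6.  -1.1] w 11.5 q6 -0.66
```

play_rows --increments "0 .0015 .001 0 0;0 .0015 .001 0 0;0 0 0 0 0"

```text
t: 14.0
ee_pos: [568.9, -224.1, 93.6]
orientation: [-1.906, -2.49, 0.006]
ft_force: [-9.7, -2.7, 3.2]
width: 11.0
```

play_rows --increments ".5 0 0 0 0;.5 0 0 0 0;.5 0 0 0 0;.5 0 0 .01 0;.5 0 0 .025 0;.5 0 0 .03 0;.5 -.0024 .0366 0 -3.45;.5 -.0024 .0366 0 -3.45;.5 -.0024 .0366 0 -3.45;.5 -.0024 .0366 0 -3.45;.5 -.0024 .0366 0 -3.45;.5 -.0024 .0366 0 -3.45;.5 -.0024 .0366 0 -3.45;.5 -.0024 .0366 0 -3.45;.5 -.0024 .0366 0 -3.45;.5 -.0024 .0366 0 -3.45;.5 -.0024 .0366 0 -3.45;.5 -.0024 .0366 0 -3.45;.5 0 0 0 0;.5 0 0 0 0"

```text
t: 16.0
ee_pos: [543.4, 215.9, 160.2]
orientation: [2.666, 1.662, 0.001]
ft_force: [-0.7, 0.0, 0.4]
width: 44.1
```

```bash
python3 - <<'E'
from h import *
tool()
for n in('top','side'):
    d=grab(n); P=cloud(d); Z=P[...,2]
    q=P[...,:2]-np.array([555,-180])
    m=(np.hypot(q[...,0],q[...,1])<100)&(Z>84.5)&(Z<97)
    if m.sum()>4: 
        x=P[m][:,:2]; print(n,'lever',m.sum(),cv2.minAreaRect(x.astype(np.float32)))
    m=(np.hypot(q[...,0],q[...,1])<100)&(Z>101)&(Z<125)
    if m.sum()>2: print(n,'peg',P[m].mean(0))
    q=P[...,:2]-np.array([541,213.7])
    m=(np.hypot(q[...,0],q[...,1])<30)&(Z>86)&(Z<104)
    if m.sum()>4: print(n,'wing',m.sum(),cv2.minAreaRect(P[m][:,:2].astype(np.float32)))
d=load('top'); save('top3.png',d['img'][150:260,250:370],5)
E
```

```text
t 16.0 tcp [543.4 215.9 160.2] jaw -26.1 z [ 0.001  0.    -1.   ] F [-0.7  0.   0.4] w 44.1 q6 0.81
top lever 130 ((553.2163696289062, -183.4158935546875), (18.522615432739258, 93.79176330566406), 13.670165061950684)
top peg [ 565.22211331 -223.33797692  114.50075096]
side wing 84 ((541.7151489257812, 215.11264038085938), (35.36878204345703, 12.340147972106934), 65.20524597167969)
```

View pics/top3.png

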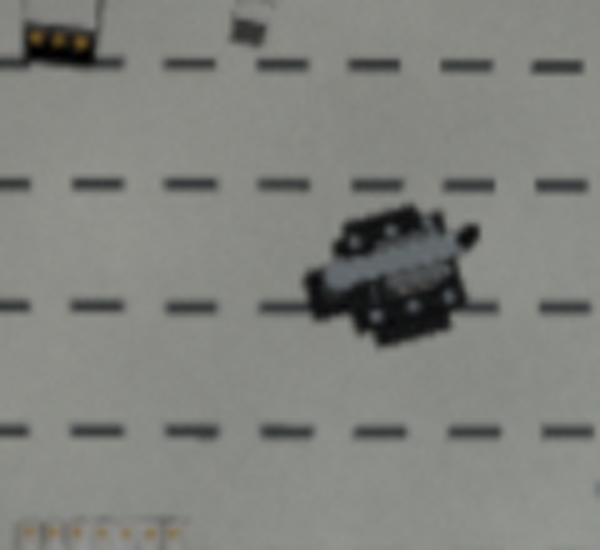

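The top crop shows the arm from (330,275) to the peg at (468,237), across the relay's middle once parallax is allowed for. The lever stop was also felt as a 10 N force. Next I grip the wing.

play_rows --increments ".5 -.0024 -.0019 -.02 0;.5 0 0 -.02 0;.5 0 0 -.02 0;.5 0 0 -.015 0;.5 0 0 -.007 0;.5 0 0 0 0;0 0 0 0 0;0 0 0 0 0;0 0 0 0 0;0 0 0 0 0;0 0 0 0 0;0 0 0 0 0;0 0 0 0 0;0 0 0 0 0"

```text
t: 17.5
ee_pos: [541.4, 213.5, 78.0]
orientation: [2.668, 1.658, 0.001]
ft_force: [-0.1, -0.4, 4.0]
width: 10.8
```

```bash
python3 - <<'E'
from h import *
tool()
# box yaw from cover edges in stored first images: refit using initial-type data, side cam now
d=grab('side'); P=cloud(d); Z=P[...,2]
q=P[...,:2]-np.array([541,214]); 
m=(abs(q[...,0])<80)&(abs(q[...,1])<70)&(Z>65)&(Z<73)
t=np.radians(-3); a=q@np.array([np.cos(t),np.sin(t)]); b=q@np.array([-np.sin(t),np.cos(t)])
# edges: max b per a-bin (front edge), min/max a per b-bin
bins=np.arange(-58,59,6)
def fit(u,v,f,lo,hi):
    X=[];Y=[]
    for c in np.arange(lo,hi,5):
        s=m&(abs(u-c)<2.5)
        if s.sum()>3: X.append(c);Y.append(f(v[s]))
    p=np.polyfit(X,Y,1); r=np.array(Y)-np.polyval(p,X); k=abs(r)<2*np.std(r); p=np.polyfit(np.array(X)[k],np.array(Y)[k],1); return np.degrees(np.arctan(p[0])),p[1],r.std()
for nm,args in dict(bmax=(a,b,np.max,-55,56),bmin=(a,b,np.min,-55,56)).items(): print(nm,fit(*args))
for nm,f in(('amax',np.max),('amin',np.min)): r=fit(b,a,f,-45,46); print(nm,-r[0],r[1:])
E
```

```text
t 17.5 tcp [541.4 213.5  78. ] jaw -26.3 z [ 0.001  0.    -1.   ] F [-0.1 -0.4  4. ] w 10.8 q6 0.81
bmax (np.float64(0.06402974993881479), np.float64(55.18254331664911), np.float64(0.9736528451135738))
bmin (np.float64(-0.9496929984085523), np.float64(-18.055759352438937), np.float64(22.927748772304163))
amax 0.3593685880338432 (np.float64(65.1006211356598), np.float64(0.6897037474172478))
amin 24.778201126186293 (np.float64(-49.442188311749035), np.float64(20.413672357797886))
```

play_rows --increments "0 0 0 0 -3.3;0 0 0 0 -6.4;0 0 0 0 -6.4;0 0 0 0 -6.4;0 0 0 0 -6.4;0 0 0 0 -6.4;0 0 0 0 -6.4;0 0 0 0 -6.4;0 0 0 0 -6.4;0 0 0 0 -6.4;0 0 0 0 -3.9;0 0 0 0 -2;0 0 0 0 0;0 0 0 0 0"

```text
t: 18.95
ee_pos: [540.4, 215.1, 77.8]
orientation: [-3.138, 0.086, 0.001]
ft_force: [-4.1, 9.0, 3.8]
width: 10.8
```

```bash
python3 - <<'E'
from h import *
tool()
d=grab('side'); save('side4.png',d['img'][265:345,215:310],6)
E
```

```text
t 18.95 tcp [540.4 215.1  77.8] jaw -93.1 z [-0.001  0.002 -1.   ] F [-4.1  9.   3.8] w 10.8 q6 1.98
```

View pics/side4.png

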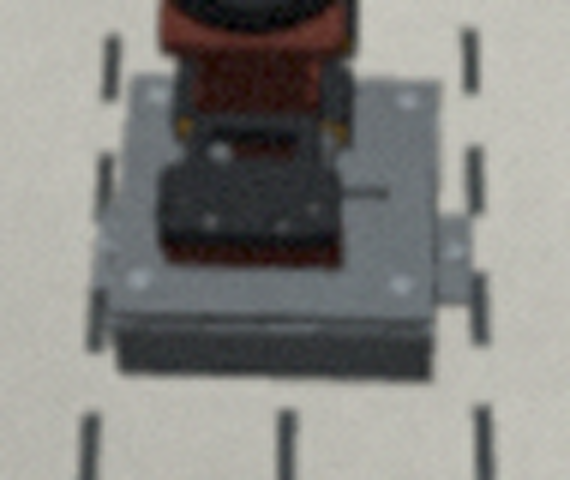

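The hand, at (250,200), hides the wing, so I let go and lift to check the alignment.

play_rows --increments ".5 0 0 0 0;.5 0 0 0 0;.5 0 0 0 0;.5 0 0 .01 0;.5 0 0 .03 0;.5 0 0 .04 0;.5 0 0 .04 0;.5 0 0 .04 0;.5 0 0 0 0;.5 0 0 0 0"

```text
t: 20.0
ee_pos: [541.4, 213.3, 239.1]
orientation: [-3.14, 0.085, -0.004]
ft_force: [-0.9, -0.3, -1.0]
width: 43.6
```

```bash
python3 - <<'E'
from h import *
tool()
d=grab('side'); P=cloud(d); Z=P[...,2]
q=P[...,:2]-np.array([541,214])
m=(np.hypot(q[...,0],q[...,1])<30)&(Z>86)&(Z<104); x=P[m][:,:2]
print('wing',m.sum(),cv2.minAreaRect(x.astype(np.float32)))
w,v=np.linalg.eigh(np.cov(x.T)); print('pca',np.degrees(np.arctan2(v[1,1],v[0,1])))
m=(abs(q[...,0])<75)&(abs(q[...,1])<65)&(Z>65)&(Z<73); print('cover',np.median(Z[m]),cv2.minAreaRect(P[m][:,:2].astype(np.float32)))
save('side5.png',d['img'][265:345,215:310],6)
E
```

```text
t 20.0 tcp [541.4 213.3 239.1] jaw -93.1 z [ 0.002  0.001 -1.   ] F [-0.9 -0.3 -1. ] w 43.6 q6 1.98
wing 95 ((542.0279541015625, 214.90711975097656), (12.164793014526367, 34.07719802856445), 87.86951446533203)
pca 177.30819775921975
cover 69.061069985127 ((542.0589599609375, 214.68380737304688), (112.17514038085938, 130.04710388183594), 86.89849090576172)
```

View pics/side5.png

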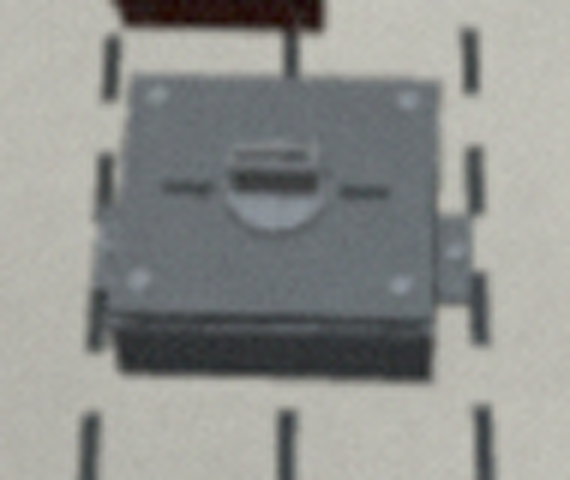

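The slot at (272,155) is parallel to the ribs at (188,188) and (363,193). The wing measures -2.1 to -2.7° against -2.9° for the box, so it is aligned and the cover is still up. Next I press on the wing's top with the fingers shut.

play_rows --increments "0 0 0 -.03 0;0 0 0 -.03 0;0 0 0 -.03 0;0 0 0 -.02 0;0 0 0 -.015 0;0 0 0 -.005 0;0 0 0 0 0;0 0 0 0 0;0 0 0 -.003 0;0 0 0 -.002 0;0 0 0 -.002 0;0 0 0 -.002 0;0 0 0 0 0"

```text
t: 21.35
ee_pos: [540.9, 213.4, 98.5]
orientation: [3.14, -0.084, -0.0]
ft_force: [0.3, 0.1, 0.0]
width: 0.4
```

play_rows --increments "0 0 0 -.002 0;0 0 0 -.002 0;0 0 0 -.002 0;0 0 0 -.0015 0;0 0 0 0 0;0 0 0 0 0"

```text
t: 21.95
ee_pos: [541.1, 213.4, 91.9]
orientation: [-3.14, 0.084, -0.0]
ft_force: [-3.5, -0.4, 8.9]
width: 0.5
```

play_rows --increments "0 0 0 -.001 0;0 0 0 -.001 0;0 0 0 0 0;0 0 0 0 0;0 0 0 0 0"

```text
t: 22.45
ee_pos: [541.3, 213.4, 91.1]
orientation: [-3.14, 0.084, -0.001]
ft_force: [-6.3, -1.9, 21.1]
width: 0.4
```

play_rows --increments "0 0 0 -.0005 0;0 0 0 0 0;0 0 0 0 0;0 0 0 0 0"

```text
t: 22.85
ee_pos: [541.3, 213.5, 91.1]
orientation: [-3.14, 0.084, -0.001]
ft_force: [-7.6, -3.1, 24.2]
width: 0.5
```

```bash
python3 - <<'E'
from h import *
tool()
d=grab('side'); P=cloud(d); Z=P[...,2]
q=P[...,:2]-np.array([541,214])
m=(abs(q[...,0])<60)&(q[...,1]>28)&(q[...,1]<52)&(Z>50)&(Z<75); print('cover z',np.median(Z[m]))
q=P[...,:2]-np.array([559,-194])
m=(np.hypot(q[...,0],q[...,1])<25)&(Z>68)&(Z<97); print('relay/arm z',np.percentile(Z[m],[10,50,90]))
save('side6.png',d['img'][130:345,200:320],2.7)
tool()
E
```

```text
t 22.85 tcp [541.3 213.5  91.1] jaw -93.1 z [ 0.001  0.    -1.   ] F [-7.6 -3.1 24.2] w 0.5 q6 1.98
cover z 62.04540916862197Traceback (most recent call last):
  File "<stdin>", line 7, in <module>
    return _quantile_unchecked(
        a, q, axis, out, overwrite_input, method, keepdims, weights)
    return _ureduce(a,
                    func=_quantile_ureduce_func,
    ...<5 lines>...
                    overwrite_input=overwrite_input,
                    method=method)
    r = func(a, **kwargs)
    result = _quantile(arr,
                       quantiles=q,
    ...<2 lines>...
                       out=out,
                       weights=wgt)
    slices_having_nans = np.isnan(arr[-1, ...])
                                  ~~~^^^^^^^^^
IndexError: index -1 is out of bounds for axis 0 with size 0
```

The cover's top reads 62 mm, which is plate 10 + frame 46 + cover 6, so it is flush and held with 24 N. The arm hides the socket from the side camera, and the lever was already checked from the top view. I hand the job in.

```bash
python3 -c "
from h import *
print(ctrl.close_job()); tool()"
```

```text
the job is handed in; nothing more can be done
None
the job is handed in; nothing more can be done
```

The job is done in the order asked and handed in at about 23 s, with the arm still holding the cover down. `close_job` reports no verdict, so what follows is from my own checks.

- **Relay:** The smallest relay stands in the socket pocket. It touched the pocket floor at the expected height with 25 N, and its top then read about 80 mm, which is fully home.
- **Lever:** I pinched the peg and swung the lever shut until about 10 N of push no longer moved it. In the top view the arm lies over the relay's middle. Its measured direction differs from the socket's axis by about 1.5°, which I take as image noise.
- **Fastener:** I turned it with the cover still up. The wing measured -2.1 to -2.7° against -2.9° for the box, so it is aligned to within about 1°.
- **Cover:** It is pressed through the fastener and held with about 24 N. Its top reads 62.0 mm, which is flush on the frame.

One last check failed: I could not measure the relay and lever again at the end, because the arm hid the socket from the side camera. Nothing touched them after the top view. I did not check the other things on the bench again at the end; I planned the moves to stay clear of them, and the forces gave no sign of a knock.

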